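Snap the pivot clip into the groove with the fork tool

TASK

Take the fork tool from the rubber mat and with it (never with the fingers) push the orange split clip along the guide plate, sideways into the groove of the pivot pin, until it snaps fully home. Push slowly and feel for the snap: the pin is clamped at an unknown place along its slot and stands in a rubber bush, which must not be overstrained by pushing much harder than the snap needs. Then lay the fork back down flat on the mat, let go, and leave the other things on the bench undisturbed.

Things in the scene. Friction and masses are not known exactly. Their poses are not given: they have to be found in the camera images.
- fork_grip (a point): centre of the fork tool's yellow handle (64 mm long, 18 wide, 24 high), which runs between two grey metal end blocks 40 mm wide and 44 mm high on which the tool lies; this point is 22 mm above their underside. x points along the tool to the prongs, z up. Tool 183 mm long, 0.25 kg; grip the handle across its width from above
- fork: the same tool, origin below the handle's centre on the level of its underside; x to the prongs, z up. The front end block ends 46 mm ahead of the origin; then a 14 mm shank and a steel fork 35 mm wide, 6 mm thick, with two prongs 9 mm wide, 13 mm either side of the axis (17 mm gap, 25 mm deep), level with the handle's axis
- fork_tip (a point): the point midway between the ends of the two prongs, 141 mm ahead of the handle's centre, at mid thickness; axes as the fork
- mat: black rubber mat, 220 (x) x 130 (y) x 5 mm, fixed; origin at the centre of its underside, top at 5 mm. The fork starts on it and belongs there, lying on its two end blocks
- clip: orange split clip on the guide plate, 12 mm high, 46 mm wide. Origin: centre of its bore, on its underside; x is the way it is to be pushed (its mouth faces +x); z up. Two springy arms reach forward to noses that must spread over the pin. Home on the pin, its bore is centred on the pin within about 1 mm. Sliding it loose takes under 1 N
- clip_back (a point): centre of the clip's flat back face that the two prongs push on, 20 mm behind the bore's centre, half-way up. A tang 10 mm wide sticks out 12 mm farther back in the middle and goes between the prongs. Snapping on takes roughly 9 to 14 N: the force rises over some 6 to 9 mm of travel (arms and bush yield), then drops suddenly as the clip jumps the last 5 mm home; pressing on to 8 N seats it for sure
- tip_left (a point): centre of the round nose of the clip's left (+y) arm, 6 mm ahead of the bore's centre and half-way up; it moves outwards as the arm spreads. Nose to nose distance: 19.2 mm when free, about 24 mm at the widest, 19.6 to 21.2 mm when snapped home
- tip_right (a point): the same on the right (-y) arm
- stand: bracket with green base and steel guide plate, fixed; origin on the bench below the middle of the plate's slot; x is the direction of the push, z up. Plate: top 50 mm above the bench, from 78 mm before (-x) to 78 mm beyond the origin, 78 mm wide; two lips 6 mm high, 50 mm apart inside, guide the clip along it
- pin (a joint): how far the upright steel pin is pushed along the bracket's +x from its rest place (m, 0 at rest). Its rubber bush yields 1 mm per 5 N; over 3.6 mm (18 N) it is overstrained. The pin (neck 18 mm thick, 13.5 mm high; head 24 mm thick, 12.5 mm high) stands on the bracket's y = 0, anywhere from 18 mm before to 18 mm beyond its origin along x: unmeasured
- lid: white stepped kettle lid, 101 mm across, 53 mm high, loose bystander; origin at the centre of its underside
- ring: dark steel die ring, 60 mm across, 20 mm high, loose bystander; origin at the centre of its underside
- spout: white spout cone lying on the bench, 52 mm long, 28 mm thick, loose bystander; origin at the centre of its underside
Not all that is in view belongs to the job. Leave any grey or purple look-alike of the clip alone.

How it is judged:
By the outcome, as a careful person would: the job done as asked, in the order asked, and still so for the second after the job is handed in, with the robot touching nothing.
It also fails if it takes over 64 s, if anything falls off the work surface, if the arm or the gripper's body presses on something with over 40 N, if the wrist force passes 120 N, or if a joint passes its speed limit or range.

ROBOT

A 6-joint arm with a two-finger parallel gripper is mounted at the origin on a cart in front of the work surface, level with it; the furniture and walls round the work are solid. World frame = base frame: x ahead of the robot, y to its left, z up, the work surface at z = 0. Lengths are in m, angles in rad, forces in N, time in s.
With the tool pointing down it reaches from about 0.375 to 0.9 m from the base axis. Payload 3.1 kg.
Tool frame: the origin (TCP) lies on the centre line of the jaws, within the pads' length; the fingertips stand 19 mm ahead of it and the grasp point (between the pads) is the TCP; z points along the fingers, y is the line along which they close (so a half turn about z gives the same grasp; the last joint's range is limited). The gripper opens to 85 mm and grips with 20 to 120 N. Pads are 22 mm wide; open, the fingers measure 114 mm over their backs; the gripper's body (76 mm by 85 mm) begins 54 mm behind the grasp point. The pads swing forward as they close: fully open they stand 13 mm farther back than shut.
Start: joints at [-1.45, 0.527, 1.433, -0, 1.181, -0.178], TCP at [0.184, -0.597, 0.25] pointing down, gripper open.
Joint ranges: [-3.08, 3.08], [-0.75, 2.2], [0.22, 2.44], [-1.43, 4.57], [0, 2.65], [-2.85, 2.85]. Speed limits (rad/s): [2.79, 2.79, 3.14, 3.14, 3.14, 3.14].

INTERFACE

Orientations are given as a unit quaternion [x, y, z, w].
In Python, from station import manip gives the robot as it stands.
- The arm moves only by the tool servo_tool, never from a script. Its argument "rows" is a list that holds one entry, the list of rows, each a list of 7 numbers: the turn, a rotation vector about the tool's x, y, z in degrees, then the shift along the tool's x, y, z in m, then the gripper command: -1 is shut, 1 is fully open, values between are in proportion. In form: [[[wx, wy, wz, tx, ty, tz, jaw], ...]]. A call has 1 to 8 rows; each row shifts and turns the commanded pose from where the row before left it, along the tool's axes as they then stand; what a row does not reach is not made up. A row lasts 1/12 s, in which the tool goes at most 41.7 mm and 7.16 degrees, less where a joint would pass 70% of its speed; a pose out of reach is approached as far as the arm can. A call is refused whole if a number of a shift passes 0.0417 or a number of a turn 7.16, either way. A call with a gripper value outside its range is refused whole. The fingers move at their own pace and stop on an object; "squeeze" is the grip in N (left out, the last holds). Time passes only in rows, so rows that do not move let the fingers close. It gives the time, the measured TCP pose, the force, the opening and the grip force at its end, in the units of the state.
- manip.sense(): the state, without advancing time (a new reading comes with each control period).
- manip.snapshot(name): name is "scene" or "top" or "wrist"; returns the picture (480x640x3 uint8, blue, green, red); there is no depth.
- manip.camera_info(name): a dict with "K" (3x3 intrinsics, pixels), "camera_from_world" (4x4, takes a point from world to camera coordinates). Camera axes: x right, y down, z forward; pixel columns grow to the right and rows downward; lengths in m; the calibration is good to about 2 mm. A picture is of the moment at which its call begins: read the wrist's pose just before it. camera_info takes no time and is no camera call; for the wrist camera it gives the pose at the moment of the call.
- manip.sign_off(): hands the job in; it is judged then, once.
The state is a dict: "t": time; "q": joint angles; "qd": joint speeds; "tau": joint torques, N m; "tcp_pos": TCP position; "tool_rot": TCP orientation; "force": force on the tool from outside, world axes, zero at the start; "ft_torque": the same for the moment, N m; "finger_gap": opening from 0.0 (shut) to 1.0 (fully open); "gripper_force": force on a finger pad.
Only numpy, scipy, OpenCV 4.12 (cv2) and the standard library are available. Lean on these libraries where they do the work, as an engineer would, in place of code of your own. Each camera call takes 0.05 s, during which the arm holds its last target. There are 200 camera calls.

## Working session

There is one attempt and no reset: what is moved stays moved. The work goes in short steps, Python scripts to look and compute and a tool call to move; the robot and the scene stay as the last step left them, time stands still between calls to the robot, and variables do not carry over. Pictures are saved under pics/ and viewed, at most 10 in all, crops included, and the job is handed in when it is done.

Besides the shell and the picture viewer there is one more tool, called after "Request:" by a JSON object that holds its "api" and its "payload". servo_tool: Moves the arm, as the interface text tells. Its arguments: {"type":"object","properties":{"rows":{"type":"array","items":{"type":"array","items":{"type":"array","items":{"type":"number"}}}},"squeeze":{"type":"number"}},"required":["rows"]}

```bash
mkdir -p pics; ls; cat > h.py <<'E'
import numpy as np, cv2
from station import manip
def snap(n,f):
    im=manip.snapshot(n); cv2.imwrite('pics/'+f,im); return im
def ray(n,u,v,ci=None):
    ci=ci or manip.camera_info(n); K=np.array(ci['K']);T=np.array(ci['camera_from_world'])
    d=T[:3,:3].T@np.linalg.solve(K,[u,v,1]); o=-T[:3,:3].T@T[:3,3]; return o,d
def atz(n,u,v,z,ci=None):
    o,d=ray(n,u,v,ci); return o+d*(z-o[2])/d[2]
def proj(n,P,ci=None):
    ci=ci or manip.camera_info(n); K=np.array(ci['K']);T=np.array(ci['camera_from_world'])
    c=T[:3,:3]@np.array(P)+T[:3,3]; p=K@c; return p[:2]/p[2]
E
python3 - <<'E'
from h import *
a=snap('top','top.png'); b=snap('scene','scene.png')
s=manip.sense(); print({k:np.round(v,3).tolist() for k,v in s.items()})
for n in('top','scene'):
    ci=manip.camera_info(n); print(n,np.round(ci['K'],1).tolist(),np.round(ray(n,320,240),3).tolist())
E
```

```text
pics
{'t': 0.1, 'q': [-1.451, 0.528, 1.434, 0.0, 1.181, -0.179], 'qd': [0.001, 0.0, -0.003, -0.001, 0.0, -0.0], 'tau': [0.0, -44.33, -17.859, -0.0, 0.004, 0.0], 'tcp_pos': [0.184, -0.597, 0.249], 'tool_rot': [0.989, 0.149, 0.0, -0.001], 'force': [-0.752, -0.036, -0.357], 'ft_torque': [0.045, -0.037, 0.063], 'gripper_force': 0.0, 'finger_gap': 0.999}
top [[518.6, 0.0, 320.4], [0.0, 518.6, 242.4], [0.0, 0.0, 1.0]] [[0.387, 0.09, 0.919], [0.208, -0.002, -0.978]]
scene [[518.2, 0.0, 320.3], [0.0, 518.2, 238.7], [0.0, 0.0, 1.0]] [[-0.059, 0.518, 0.492], [0.71, -0.515, -0.481]]
```

View pics/top.png

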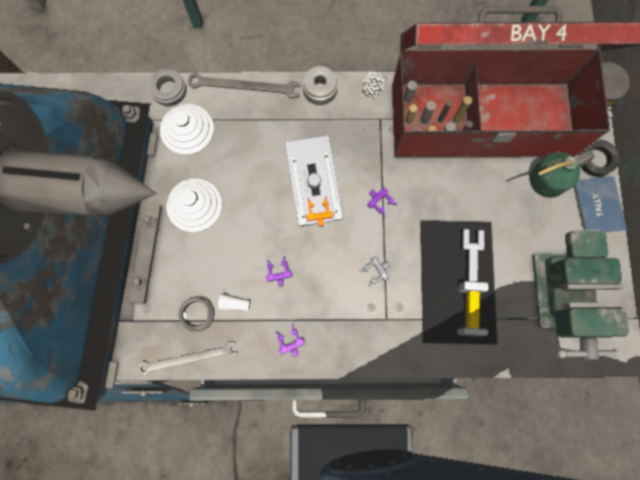

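View pics/scene.png

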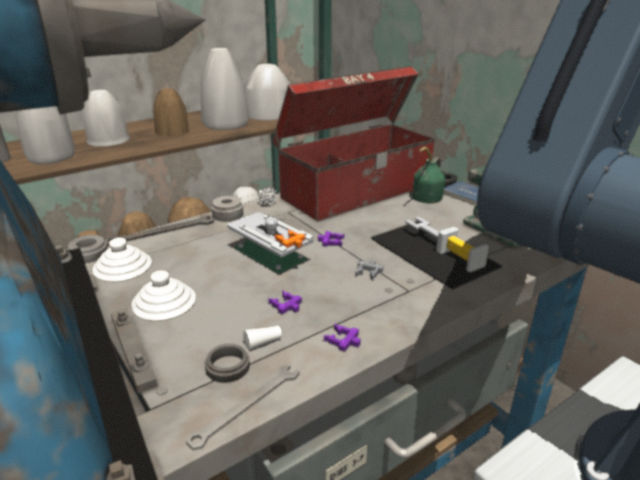

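The orange clip is at (319,211), lying on the guide plate. Its look-alikes are purple at (380,199), (279,271) and (290,342), and grey at (377,268). I choose the orange one. The fork is unique: yellow handle at about (473,305), prongs at (473,235), on the mat. I'll check both in one close crop.

```bash
python3 - <<'E'
from h import *
a=cv2.imread('pics/top.png')
c1=cv2.resize(a[125:235,275:355],None,fx=5,fy=5,interpolation=cv2.INTER_CUBIC)
c2=cv2.resize(a[225:345,430:510],None,fx=5,fy=5,interpolation=cv2.INTER_CUBIC)
c1=cv2.copyMakeBorder(c1,0,50,0,0,cv2.BORDER_CONSTANT)
cv2.imwrite('pics/crop.png',np.hstack([c1[:600],c2]))
hsv=cv2.cvtColor(a,cv2.COLOR_BGR2HSV)
def com(lo,hi,name,z):
    m=cv2.inRange(hsv,lo,hi); n,l,st,ce=cv2.connectedComponentsWithStats(m)
    for i in range(1,n):
        if st[i,4]>60: print(name,st[i].tolist(),ce[i].round(1),atz('top',*ce[i],z).round(4))
com((5,180,130),(18,255,255),'orange',.056); com((24,150,100),(34,255,255),'yellow',.039)
for p in [(290,141),(327,137),(342,219),(300,225)]: print(p,atz('top',*p,.055).round(4))
print('pinhead',atz('top',314,180,.076).round(4))
for p in [(421,221),(496,221),(496,343),(421,343)]: print('mat',atz('top',*p,.005).round(4))
E
```

```text
orange [307, 201, 25, 24, 76] [321.9 214.5] [0.6153 0.0847 0.056 ]
yellow [468, 291, 12, 37, 392] [473.5 308.3] [ 0.4546 -0.1702  0.039 ]
(290, 141) [0.7506 0.1404 0.055 ]
(327, 137) [0.7578 0.0747 0.055 ]
(342, 219) [0.6074 0.0503 0.055 ]
(300, 225) [0.5972 0.1224 0.055 ]
pinhead [0.6708 0.0979 0.076 ]
mat [ 0.6155 -0.0955  0.005 ]
mat [ 0.6147 -0.2318  0.005 ]
mat [ 0.3972 -0.2153  0.005 ]
mat [ 0.398  -0.0855  0.005 ]
```

View pics/crop.png

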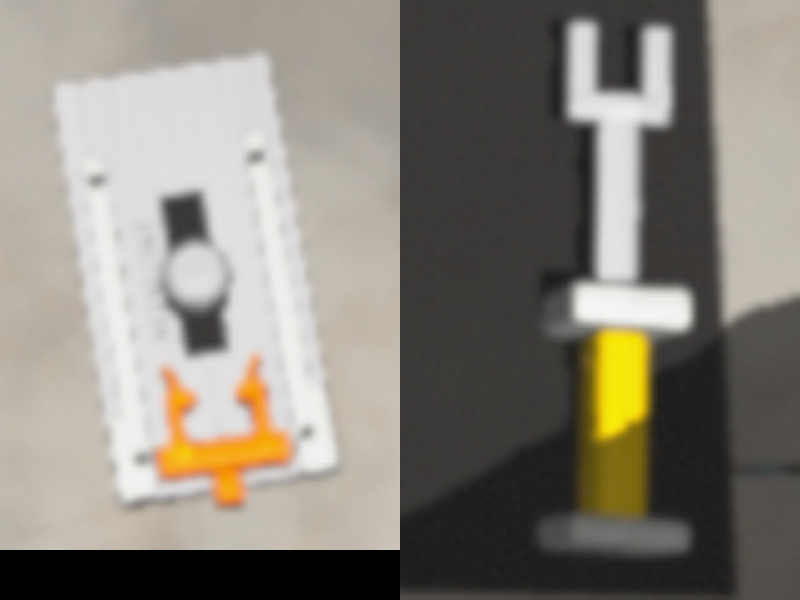

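```bash
python3 - <<'E'
from h import *
A=lambda x,y,z:atz('top',275+x/5-.4,125+y/5-.4,z)
B=lambda x,y,z:atz('top',430+(x-400)/5-.4,225+y/5-.4,z)
TL,TR,BR,BL=[A(*p,.05) for p in[(57,90),(265,56),(340,470),(118,503)]]
c=(TL+TR+BR+BL)/4; print('stand',c.round(4),'len',np.linalg.norm(TL-BL),np.linalg.norm(TR-BR),'w',np.linalg.norm(TL-TR),np.linalg.norm(BL-BR))
d=(TL+TR-BL-BR)/2; yaw=np.arctan2(d[1],d[0]); print('yaw',np.degrees(yaw),'left',np.degrees(np.arctan2(*(TL-BL)[1::-1])),np.degrees(np.arctan2(*(TR-BR)[1::-1])))
u=np.array([np.cos(yaw),np.sin(yaw),0]); v=np.array([-u[1],u[0],0])
loc=lambda p:np.round([(p-c)@u*1e3,(p-c)@v*1e3],1)
print('pin',loc(A(195,273,.076)),'slot',loc(A(183,195,.05)),loc(A(207,352,.05)))
print('clip bar rear',loc(A(160,475,.062)),loc(A(293,456,.062)),'tang',loc(A(231,505,.062)))
t=B(619,24,.030); 
print('tip',t,'handle',B(623,425,.039),'shank rear',B(617,275,.03),'fork back',B(619,120,.03))
print('block front top',B(575,287,.049),B(692,292,.049),'rear blk top',B(540,520,.049),B(690,520,.049))
E
```

```text
stand [0.6798 0.099  0.05  ] len 0.15319369827513474 0.1547832550020464 w 0.07533045783563613 0.07752384473374756
yaw 8.700708629664721 left 8.289252924874466 9.107938791750726
pin [-7.6  0.7] slot [30.4 -0.6] [-28.1   0. ]
clip bar rear [-72.3  23.1] [-72.8 -22.7] tang [-86.4   0.9]
tip [ 0.59344858 -0.18199484  0.03      ] handle [ 0.45236528 -0.17133503  0.039     ] shank rear [ 0.50452617 -0.17538081  0.03      ] fork back [ 0.55901481 -0.17970123  0.03      ]
block front top [ 0.49802796 -0.15525812  0.049     ] [ 0.49608361 -0.19463943  0.049     ] rear blk top [ 0.42049832 -0.13875464  0.049     ] [ 0.42017868 -0.18848418  0.049     ]
```

The crops confirm the orange clip on the plate, with its mouth facing the pin. The fork lies at a yaw of about -4.3°, with its grip point near (0.453, -0.171). Moving over it now.

Request:
{"api": "servo_tool", "payload": {"rows": [[[0,0,0,0.0294,-0.0252,0,1],[0,0,0,0.0294,-0.0252,0,1],[0,0,0,0.0294,-0.0252,0,1],[0,0,0,0.0294,-0.0252,0,1],[0,0,0,0.0294,-0.0252,0,1],[0,0,0,0.0294,-0.0252,0,1],[0,0,0,0.0294,-0.0252,0,1],[0,0,0,0.0294,-0.0252,0,1]]]}}

```text
t: 0.77
tcp_pos: [0.3499, -0.3335, 0.2501]
tool_rot: [0.989, 0.149, -0.0, -0.0]
force: [1.0, -0.6, -0.2]
finger_gap: 0.998
gripper_force: 0.0
```

Request:
{"api": "servo_tool", "payload": {"rows": [[[0,0,0,0.0294,-0.0252,0,1],[0,0,0,0.0294,-0.0252,0,1],[0,0,0,0.0294,-0.0252,0,1],[0,0,0,0.0294,-0.0252,0,1],[0,0,0,0.0294,-0.0252,0,1],[0,0,7.1,0,0,0.02,1],[0,0,7.1,0,0,0.02,1],[0,0,7.1,0,0,0.02,1]]]}}

```text
t: 1.43
tcp_pos: [0.4534, -0.1705, 0.1898]
tool_rot: [0.999, -0.038, 0.0, 0.0]
force: [0.8, -0.2, -0.1]
finger_gap: 0.997
gripper_force: 0.0
```

```bash
cat >> h.py <<'E'
from scipy.spatial.transform import Rotation as Rn
def st():
    s=manip.sense(); R=Rn.from_quat(s['tool_rot']).as_matrix(); yaw=np.degrees(np.arctan2(R[1,0],R[0,0]))
    return np.array(s['tcp_pos']),R,yaw,s
def move(P,yaw):
    p,R,y,s=st(); print('t',round(s['t'],2),'tcp',p.round(4),'yaw',y.round(2),'tilt',np.round(R[:,2],4),'dtool mm',(R.T@(np.array(P)-p)*1e3).round(1),'turn z',round(y-yaw,2))
E
python3 - <<'E'
from h import *
move([.4528,-.1714,.03],-4.3)
im=snap('wrist','w1.png'); ci=manip.camera_info('wrist'); np.save('w1.npy',ci,allow_pickle=True)
for P in [(.4528,-.1714,.039),(.5934,-.182,.03)]: print(proj('wrist',P,ci))
E
```

```text
t 1.43 tcp [ 0.4534 -0.1705  0.1898] yaw -4.36 tilt [ 9.e-04 -7.e-04 -1.e+00] dtool mm [ -0.7   0.8 159.8] turn z -0.06
[324.3573541  230.17919288]
[323.51261463  32.20813029]
```

View pics/w1.png

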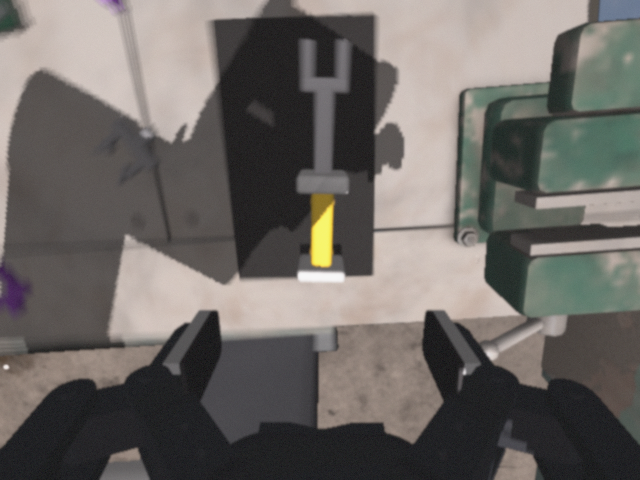

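The wrist view shows the fork's prong ends at about (326,40), the handle centre at about (322,231) and the fingers to either side. The handle is within 2 mm of my estimate, and the yaw is slightly off.

```bash
python3 - <<'E'
from h import *
ci=np.load('w1.npy',allow_pickle=True).item()
a=atz('w',326,39.5,.03,ci); b=atz('w',322,231,.039,ci); c=atz('w',323,170,.049,ci);e=atz('w',321,280,.04,ci);f=atz('w',324.5,85,.03,ci)
print(a,b,c,e,f); d=a-b; y=np.degrees(np.arctan2(d[1],d[0])); print(y,np.hypot(*d[:2]))
move([*((b[:2]+ [.4528,-.1714])/2),.03],(y-4.3)/2)
E
```

```text
[ 0.58878422 -0.18337959  0.03      ] [ 0.45227042 -0.16946492  0.039     ] [ 0.50132027 -0.17421059  0.049     ] [ 0.41009223 -0.16519264  0.04      ] [ 0.55974657 -0.18002575  0.03      ]
-5.819982249297593 0.13722111867289327
t 1.48 tcp [ 0.451  -0.1696  0.1863] yaw -4.66 tilt [-0.0059  0.0039 -1.    ] dtool mm [  2.6   1.2 156.3] turn z 0.4
```

Request:
{"api": "servo_tool", "payload": {"rows": [[[0,0,0.6,0,0,0.03,1],[0,0,0,0,0,0.03,1],[0,0,0,0,0,0.03,1],[0,0,0,0,0,0.03,1],[0,0,0,0,0,0.02,1],[0,0,0,0,0,0.01,1],[0,0,0,0,0,0.008,1],[0,0,0,0,0,0,1]]]}}

```text
t: 2.15
tcp_pos: [0.4526, -0.1717, 0.0316]
tool_rot: [0.999, -0.041, -0.001, -0.0]
force: [-0.4, 0.4, -0.2]
finger_gap: 0.997
gripper_force: 0.0
```

```bash
python3 - <<'E'
from h import *
move([.4525,-.1707,.03],-4.9); print(manip.sense()['force'])
E
```

```text
t 2.15 tcp [ 0.4526 -0.1717  0.0316] yaw -4.74 tilt [-1.3e-03  8.0e-04 -1.0e+00] dtool mm [-0.2 -1.   1.6] turn z 0.16
[-0.37952107  0.3817159  -0.24405959]
```

Request:
{"api": "servo_tool", "payload": {"rows": [[[0,0,0,0,0,0,0],[0,0,0,0,0,0,-0.4],[0,0,0,0,0,0,-1],[0,0,0,0,0,0,-1],[0,0,0,0,0,0,-1],[0,0,0,0,0,0,-1],[0,0,0,0,0,0,-1],[0,0,0,0,0,0,-1]]], "squeeze": 80}}

```text
t: 2.82
tcp_pos: [0.4531, -0.1718, 0.0332]
tool_rot: [0.999, -0.042, 0.001, 0.0]
force: [0.2, 1.5, 7.3]
finger_gap: 0.195
gripper_force: 79.0
```

Request:
{"api": "servo_tool", "payload": {"rows": [[[0,0,0,0,0,0,-1],[0,0,0,0,0,0,-1],[0,0,0,0,0,0,-1],[0,0,0,0,0,0,-1]]]}}

```text
t: 3.15
tcp_pos: [0.4531, -0.1718, 0.0332]
tool_rot: [0.999, -0.042, 0.001, 0.0]
force: [-0.6, -0.8, 5.9]
finger_gap: 0.194
gripper_force: 79.0
```

```bash
python3 - <<'E'
from h import *
move([.4525,-.1707,.15],-4.9); s=manip.sense(); print(s['force'],s['ft_torque'],s['finger_gap']*85)
E
```

```text
t 3.15 tcp [ 0.4531 -0.1718  0.0332] yaw -4.77 tilt [ 1.e-03 -6.e-04 -1.e+00] dtool mm [  -0.6   -1.  -116.8] turn z 0.13
[-0.56075869 -0.77241753  5.91754861] [0.12526006 0.05390001 0.08166728] 16.500374970763225
```

Request:
{"api": "servo_tool", "payload": {"rows": [[[0,0,0,0,0,-0.01,-1],[0,0,0,0,0,-0.02,-1],[0,0,0,0,0,-0.03,-1],[0,0,0,0,0,-0.03,-1],[0,0,0,0,0,-0.03,-1],[0,0,-6.7,0,0,0,-1],[0,0,-6.7,0,0,0,-1],[0,0,0,0,0,0,-1]]]}}

```text
t: 3.82
tcp_pos: [0.4526, -0.1715, 0.1534]
tool_rot: [0.997, 0.076, 0.0, 0.0]
force: [-0.0, 0.4, -3.1]
finger_gap: 0.193
gripper_force: 78.2
```

```bash
python3 - <<'E'
from h import *
move([.4416,.0625,.15],8.7); s=manip.sense(); print(s['force'],s['ft_torque'],s['finger_gap'],s['gripper_force'])
E
```

```text
t 3.82 tcp [ 0.4526 -0.1715  0.1534] yaw 8.74 tilt [ 7.e-04 -5.e-04 -1.e+00] dtool mm [  24.7 -232.9    3.2] turn z 0.04
[-0.04187607  0.39006504 -3.0585563 ] [0.02401075 0.04649696 0.00358667] 0.19338074229672395 78.19789052009583
```

Request:
{"api": "servo_tool", "payload": {"rows": [[[0,0,0,0.0035,-0.03,0,-1],[0,0,0,0.0035,-0.035,0,-1],[0,0,0,0.0035,-0.038,0,-1],[0,0,0,0.0035,-0.038,0,-1],[0,0,0,0.0035,-0.038,0,-1],[0,0,0,0.0035,-0.034,0,-1],[0,0,0,0.0035,-0.02,0,-1],[0,0,0,0,0,0,-1]]]}}

```text
t: 4.48
tcp_pos: [0.4403, 0.0659, 0.1521]
tool_rot: [0.997, 0.076, -0.001, -0.001]
force: [-0.6, -0.1, -2.6]
finger_gap: 0.193
gripper_force: 78.7
```

Request:
{"api": "servo_tool", "payload": {"rows": [[[0,0,0,0,0,0.03,-1],[0,0,0,0,0,0.02,-1],[0,0,0,0,0,0.01,-1],[0,0,0,0,0,0,-1],[0,0,0,0,0,0,-1],[0,0,0,0,0,0,-1]]]}}

```text
t: 4.98
tcp_pos: [0.4426, 0.0619, 0.0927]
tool_rot: [0.997, 0.074, 0.0, 0.0]
force: [0.7, -0.1, -2.1]
finger_gap: 0.193
gripper_force: 78.6
```

```bash
python3 - <<'E'
from h import *
move([.4416,.0625,.063],8.7)
np.save('w2.npy',manip.camera_info('wrist'),allow_pickle=True)
w=snap('wrist','w2.png'); t=snap('top','t2.png'); s=snap('scene','s2.png')
p,R,y,_=st()
tip=p+R@[.141,0,.006]; print(tip,proj('top',tip),proj('scene',tip),proj('wrist',tip))
cv2.imwrite('pics/c2.png',np.hstack([w[0:400,170:470],cv2.resize(t[130:330,255:375],None,fx=2.5,fy=2.5,interpolation=cv2.INTER_CUBIC)[:400,:],np.zeros((400,10,3),np.uint8)])[:,:800])
cv2.imwrite('pics/c2.png',cv2.vconcat([np.hstack([w[0:300,170:470],cv2.resize(t[190:290,255:405],None,fx=3,fy=3,interpolation=cv2.INTER_CUBIC)]),np.hstack([cv2.resize(s[190:290,140:390],None,fx=3,fy=3,interpolation=cv2.INTER_CUBIC)])]))
E
```

```text
t 4.98 tcp [0.4426 0.0619 0.0927] yaw 8.53 tilt [ 6.e-04 -1.e-04 -1.e+00] dtool mm [-0.9 -0.8 29.7] turn z -0.17
[0.5821829  0.08310516 0.08736068] [323.12284889 229.08410852] [306.08856244 229.85040822] [321.85742098 -88.58656302]
```

View pics/c2.png

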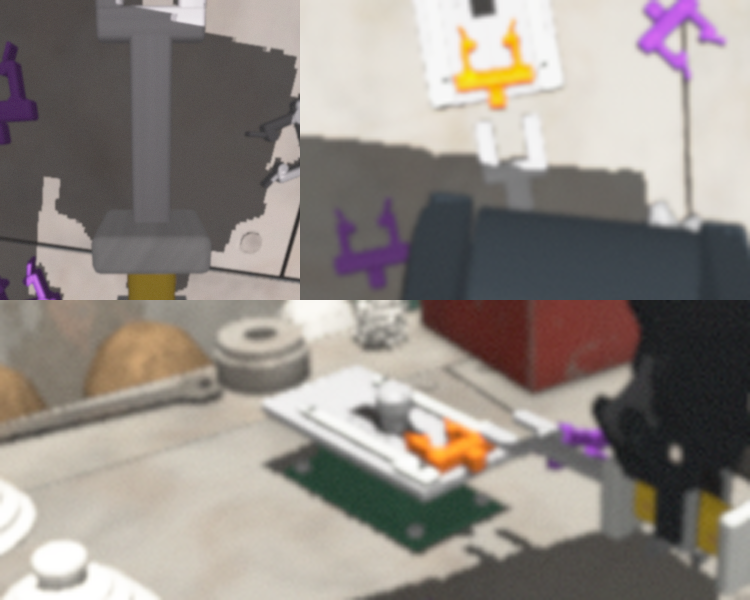

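The top panel shows the prong ends at about (317,229) and (332,228), just behind and in line with the clip, whose tang is at (321,225). The scene panel suggests the prongs are a bit lower than predicted, so I'll zoom in there to check the height.

```bash
python3 - <<'E'
from h import *
p,R,y,_=st(); s=cv2.imread('pics/s2.png'); u=R[:,0];v=-R[:,1]
c=cv2.resize(s[200:275,265:365],None,fx=8,fy=8,interpolation=cv2.INTER_CUBIC)
for off in (.006,):
  tip=p+R@[.141,0,off]
  for sy in (-1,1):
    for k in (8.5,17.5):
      q=proj('scene',tip+v*sy*k*1e-3+[0,0,.003]); cv2.circle(c,tuple(int(i) for i in ((q-[265,200])*8+4)),4,(255,0,255),1)
cv2.imwrite('pics/c3.png',c)
E
```

```text
(no output)
```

View pics/c3.png

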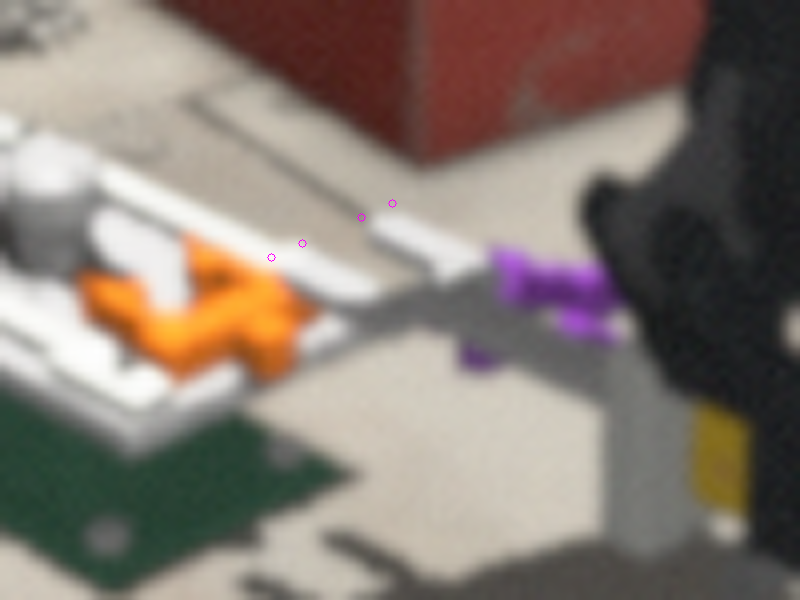

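```bash
python3 - <<'E'
from h import *
c=np.array([.6798,.099,0]);y=np.radians(8.7);u=np.array([np.cos(y),np.sin(y),0]);v=np.array([-u[1],u[0],0])
loc=lambda p:np.round([(p-c)@u*1e3,(p-c)@v*1e3],1)
A=lambda x,yy,z:loc(atz('top',255+(x-300)/3-.33,190+yy/3-.33,z))
print('prongs',A(486,118,.085),A(531,113,.085),'fork rear corners',A(481,166,.085),A(543,160,.085))
print('tang',A(498,105,.06),'bar',A(456,78,.062),A(535,72,.062))
move([.4416,.0625,.0655],8.7); print(loc(st()[0]))
E
```

```text
prongs [-96.5   9.5] [-97.6 -15.5] fork rear corners [-122.7   16.4] [-124.8  -17.7]
tang [-84.3   0.8] bar [-65.4  21.9] [-69. -23.]
t 5.13 tcp [0.4427 0.0621 0.0931] yaw 8.58 tilt [ 1.9e-03 -2.0e-04 -1.0e+00] dtool mm [-1.1 -0.6 27.6] turn z -0.12
[-239.9   -0.6]
```

Request:
{"api": "servo_tool", "payload": {"rows": [[[0,0,-0.5,0,-0.001,0.01,-1],[0,0,0,0,0,0.009,-1],[0,0,0,0,0,0.008,-1],[0,0,0,0,0,0,-1],[0,0,0,0,0,0,-1],[0,0,0,0,0,0,-1]]]}}

```text
t: 5.63
tcp_pos: [0.442, 0.0633, 0.0653]
tool_rot: [0.997, 0.079, -0.0, -0.0]
force: [-0.2, -0.9, -2.3]
finger_gap: 0.193
gripper_force: 78.7
```

Request:
{"api": "servo_tool", "payload": {"rows": [[[0,0,0,0.006,0,0,-1],[0,0,0,0.005,0,0,-1],[0,0,0,0.004,0,0,-1],[0,0,0,0.003,0,0,-1],[0,0,0,0.002,0,0,-1],[0,0,0,0,0,0,-1],[0,0,0,0,0,0,-1],[0,0,0,0,0,0,-1]]]}}

```text
t: 6.3
tcp_pos: [0.4613, 0.0666, 0.0653]
tool_rot: [0.997, 0.08, -0.0, -0.0]
force: [0.1, -0.6, -2.8]
finger_gap: 0.195
gripper_force: 78.7
```

```bash
python3 - <<'E'
from h import *
move([.4416,.0625,.0655],8.7);s=manip.sense();print(s['force'])
t=snap('top','t4.png'); w=snap('scene','s4.png')
f=lambda a:cv2.resize(a,None,fx=6,fy=6,interpolation=cv2.INTER_CUBIC)
cv2.imwrite('pics/c4.png',np.hstack([f(t[160:260,290:350]),f(w[200:300,260:333])]))
E
```

```text
t 6.3 tcp [0.4613 0.0666 0.0653] yaw 9.12 tilt [-7.e-04  1.e-04 -1.e+00] dtool mm [-20.1   0.9  -0.2] turn z 0.42
[ 0.12412671 -0.59979838 -2.76443141]
```

View pics/c4.png

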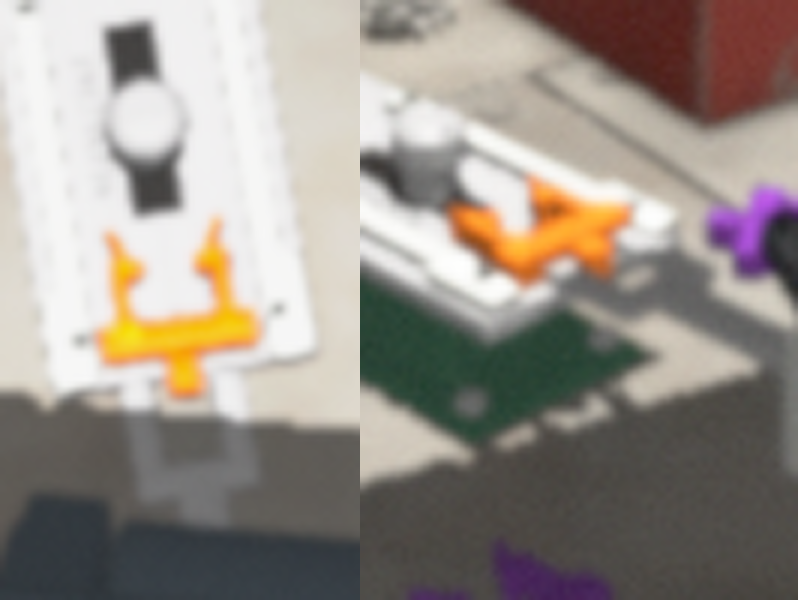

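The tang (183,385 in the crop) sits between the prongs, and the prongs lie on the plate level behind the clip. Pushing slowly.

Request:
{"api": "servo_tool", "payload": {"rows": [[[0,0,0,0.002,0,0,-1],[0,0,0,0.003,0,0,-1],[0,0,0,0.003,0,0,-1],[0,0,0,0.003,0,0,-1],[0,0,0,0.003,0,0,-1],[0,0,0,0.003,0,0,-1],[0,0,0,0.003,0,0,-1],[0,0,0,0.003,0,0,-1]]]}}

```text
t: 7.07
tcp_pos: [0.4847, 0.0702, 0.0653]
tool_rot: [0.997, 0.08, -0.0, -0.0]
force: [-1.6, -0.8, -2.6]
finger_gap: 0.194
gripper_force: 78.7
```

Request:
{"api": "servo_tool", "payload": {"rows": [[[0,0,0,0.001,0,0,-1],[0,0,0,0.001,0,0,-1],[0,0,0,0.001,0,0,-1],[0,0,0,0.001,0,0,-1],[0,0,0,0.001,0,0,-1],[0,0,0,0.001,0,0,-1],[0,0,0,0,0,0,-1],[0,0,0,0,0,0,-1]]]}}

```text
t: 7.73
tcp_pos: [0.4906, 0.0711, 0.0653]
tool_rot: [0.997, 0.079, 0.0, 0.0]
force: [-0.6, 0.5, -2.2]
finger_gap: 0.191
gripper_force: 78.7
```

```bash
python3 - <<'E'
from h import *
move([.4416,.0625,.0655],9.1);print(manip.sense()['force'])
t=snap('top','t5.png'); w=snap('scene','s5.png')
f=lambda a:cv2.resize(a,None,fx=6,fy=6,interpolation=cv2.INTER_CUBIC)
cv2.imwrite('pics/c5.png',np.hstack([f(t[150:250,290:350]),f(w[190:290,250:323])]))
E
```

```text
t 7.73 tcp [0.4906 0.0711 0.0653] yaw 9.12 tilt [ 4.e-04  0.e+00 -1.e+00] dtool mm [-49.7   0.7  -0.2] turn z 0.02
[-0.6163108   0.53300727 -2.2207068 ]
```

View pics/c5.png

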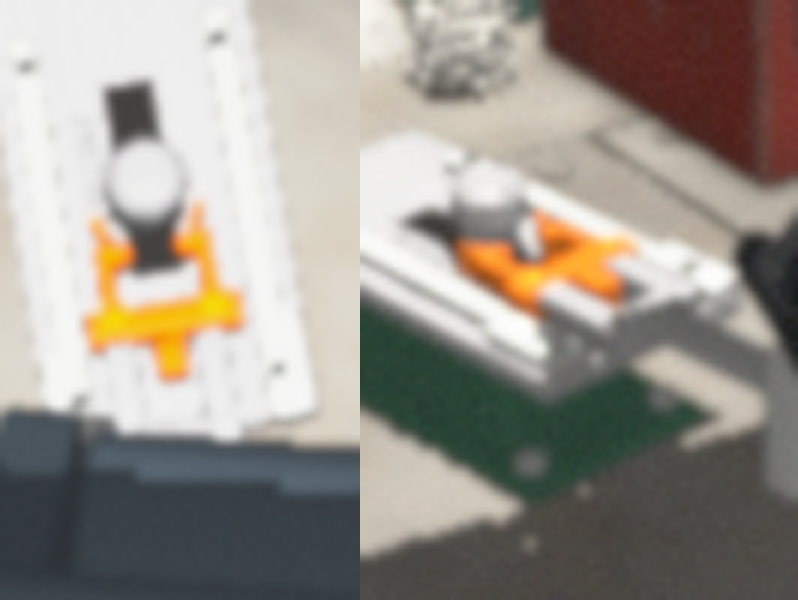

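The clip is centred between the lips with the prongs square on its back, about 10 mm before the noses reach the pin. I'm carrying on slowly.

Request:
{"api": "servo_tool", "payload": {"rows": [[[0,0,0,0.001,0,0,-1],[0,0,0,0.001,0,0,-1],[0,0,0,0.001,0,0,-1],[0,0,0,0.001,0,0,-1],[0,0,0,0.001,0,0,-1],[0,0,0,0.001,0,0,-1],[0,0,0,0.001,0,0,-1],[0,0,0,0.001,0,0,-1]]]}}

```text
t: 8.5
tcp_pos: [0.4984, 0.0724, 0.0653]
tool_rot: [0.997, 0.079, -0.0, -0.0]
force: [-0.1, 0.3, -2.3]
finger_gap: 0.191
gripper_force: 78.7
```

Request:
{"api": "servo_tool", "payload": {"rows": [[[0,0,0,0.0005,0,0,-1],[0,0,0,0.0005,0,0,-1],[0,0,0,0.0005,0,0,-1],[0,0,0,0.0005,0,0,-1],[0,0,0,0.0005,0,0,-1],[0,0,0,0.0005,0,0,-1]]]}}

```text
t: 9.0
tcp_pos: [0.5009, 0.0728, 0.0653]
tool_rot: [0.997, 0.079, -0.0, -0.0]
force: [-1.2, -0.5, -3.0]
finger_gap: 0.193
gripper_force: 78.8
```

Request:
{"api": "servo_tool", "payload": {"rows": [[[0,0,0,0.0005,0,0,-1],[0,0,0,0.0005,0,0,-1],[0,0,0,0.0005,0,0,-1],[0,0,0,0.0005,0,0,-1]]]}}

```text
t: 9.33
tcp_pos: [0.5021, 0.0732, 0.0652]
tool_rot: [0.997, 0.079, -0.001, -0.0]
force: [-4.6, -2.2, -1.8]
finger_gap: 0.195
gripper_force: 78.9
```

Request:
{"api": "servo_tool", "payload": {"rows": [[[0,0,0,0.0005,0,0,-1],[0,0,0,0.0005,0,0,-1],[0,0,0,0.0005,0,0,-1],[0,0,0,0.0005,0,0,-1]]]}}

```text
t: 9.67
tcp_pos: [0.5028, 0.0734, 0.065]
tool_rot: [0.997, 0.079, -0.003, -0.0]
force: [-7.6, -2.9, 0.6]
finger_gap: 0.193
gripper_force: 79.1
```

Request:
{"api": "servo_tool", "payload": {"rows": [[[0,0,0,0.0005,0,0,-1],[0,0,0,0.0005,0,0,-1],[0,0,0,0.0005,0,0,-1],[0,0,0,0.0005,0,0,-1]]]}}

```text
t: 10.0
tcp_pos: [0.5034, 0.0737, 0.065]
tool_rot: [0.997, 0.079, -0.004, -0.0]
force: [-8.9, -3.7, 1.6]
finger_gap: 0.19
gripper_force: 79.3
```

Request:
{"api": "servo_tool", "payload": {"rows": [[[0,0.3,0,0,0,-0.0003,-1],[0,0.3,0,0,0,-0.0003,-1],[0,0,0,0,0,0,-1]]]}}

```text
t: 10.25
tcp_pos: [0.5037, 0.0738, 0.0652]
tool_rot: [0.997, 0.079, 0.002, -0.001]
force: [-6.5, -3.1, -3.5]
finger_gap: 0.191
gripper_force: 78.7
```

```bash
python3 - <<'E'
from h import *
move([.5034,.0737,.065],9.1);print(manip.sense()['force'],manip.sense()['ft_torque'])
E
```

```text
t 10.25 tcp [0.5037 0.0738 0.0652] yaw 9.08 tilt [ 0.003  0.002 -1.   ] dtool mm [-0.3  0.   0.2] turn z -0.02
[-6.45453284 -3.08605279 -3.47437772] [-0.47629413  1.02180053 -0.32797733]
```

Request:
{"api": "servo_tool", "payload": {"rows": [[[0,0,0,0.0005,0,0,-1],[0,0,0,0.0005,0,0,-1],[0,0,0,0.0005,0,0,-1],[0,0,0,0.0005,0,0,-1]]]}}

```text
t: 10.58
tcp_pos: [0.5044, 0.0741, 0.065]
tool_rot: [0.997, 0.079, -0.0, -0.001]
force: [-9.2, -3.8, -1.7]
finger_gap: 0.194
gripper_force: 78.9
```

Request:
{"api": "servo_tool", "payload": {"rows": [[[0,0,0,0.0005,0,0,-1],[0,0,0,0.0005,0,0,-1],[0,0,0,0.0005,0,0,-1]]]}}

```text
t: 10.83
tcp_pos: [0.5051, 0.0743, 0.065]
tool_rot: [0.997, 0.079, -0.001, -0.001]
force: [-10.7, -3.5, -0.4]
finger_gap: 0.194
gripper_force: 79.1
```

Request:
{"api": "servo_tool", "payload": {"rows": [[[0,0.2,0,0.0005,0,-0.0001,-1],[0,0.2,0,0.0005,0,-0.0001,-1],[0,0,0,0.0005,0,0,-1]]]}}

```text
t: 11.08
tcp_pos: [0.5061, 0.0746, 0.0649]
tool_rot: [0.997, 0.079, 0.002, -0.001]
force: [-9.0, -4.4, -2.1]
finger_gap: 0.195
gripper_force: 78.9
```

Request:
{"api": "servo_tool", "payload": {"rows": [[[0,0,0,0.0005,0,0,-1],[0,0.1,0,0.0005,0,0,-1],[0,0,0,0.0005,0,0,-1]]]}}

```text
t: 11.33
tcp_pos: [0.5094, 0.0748, 0.0651]
tool_rot: [0.997, 0.079, 0.005, -0.001]
force: [-3.2, -1.6, -3.5]
finger_gap: 0.194
gripper_force: 78.7
```

The force dropped and the tool jumped 3 mm, so that was the snap. Now I'll press on gently to about 8 N.

Request:
{"api": "servo_tool", "payload": {"rows": [[[0,0,0,0,0,0,-1],[0,0,0,0.0005,0,0,-1],[0,0,0,0.0005,0,0,-1]]]}}

```text
t: 11.58
tcp_pos: [0.5148, 0.075, 0.0662]
tool_rot: [0.997, 0.08, 0.01, -0.001]
force: [-2.2, -1.8, -3.3]
finger_gap: 0.19
gripper_force: 78.7
```

Request:
{"api": "servo_tool", "payload": {"rows": [[[0,0,0,0.0005,0,0,-1],[0,0,0,0.0005,0,0,-1],[0,0,0,0,0,0,-1]]]}}

```text
t: 11.83
tcp_pos: [0.5151, 0.0752, 0.0662]
tool_rot: [0.997, 0.08, 0.009, -0.001]
force: [-4.3, -2.0, -1.9]
finger_gap: 0.189
gripper_force: 78.8
```

Request:
{"api": "servo_tool", "payload": {"rows": [[[0,-0.3,0,0.0005,0,0,-1],[0,-0.3,0,0.0005,0,0,-1],[0,0,0,0.0005,0,0,-1]]]}}

```text
t: 12.08
tcp_pos: [0.5156, 0.0754, 0.0663]
tool_rot: [0.997, 0.08, 0.003, -0.0]
force: [-7.8, -2.5, 0.7]
finger_gap: 0.193
gripper_force: 79.3
```

Request:
{"api": "servo_tool", "payload": {"rows": [[[0,0,0,0.0005,0,0,-1],[0,0,0,0.0005,0,0,-1],[0,0,0,0,0,0,-1]]]}}

```text
t: 12.33
tcp_pos: [0.5157, 0.0756, 0.0663]
tool_rot: [0.997, 0.079, 0.002, -0.001]
force: [-8.4, -2.5, 2.7]
finger_gap: 0.192
gripper_force: 79.3
```

Request:
{"api": "servo_tool", "payload": {"rows": [[[0,0.2,0,0.0005,0,-0.0003,-1],[0,0.2,0,0.0005,0,-0.0003,-1],[0,0,0,0.0005,0,0,-1],[0,0,0,0.0005,0,0,-1],[0,0,0,0,0,0,-1]]]}}

```text
t: 12.75
tcp_pos: [0.5162, 0.0759, 0.0664]
tool_rot: [0.997, 0.079, 0.004, -0.001]
force: [-9.2, -2.7, 0.8]
finger_gap: 0.192
gripper_force: 79.1
```

Request:
{"api": "servo_tool", "payload": {"rows": [[[0,0,0,-0.001,0,0,-1],[0,0,0,-0.002,0,0,-1],[0,0,0,-0.003,0,0,-1],[0,0,0,-0.004,0,0,-1],[0,0,0,-0.006,0,0,-1],[0,0,0,-0.01,0,0,-1],[0,0,0,-0.01,0,0,-1],[0,0,0,0,0,0,-1]]]}}

```text
t: 13.42
tcp_pos: [0.4823, 0.0703, 0.0663]
tool_rot: [0.997, 0.08, 0.007, -0.001]
force: [-0.4, 0.3, -3.6]
finger_gap: 0.197
gripper_force: 78.8
```

```bash
python3 - <<'E'
from h import *
move([.4531,-.1718,.15],-4.75);print(manip.sense()['force'])
t=snap('top','t6.png'); w=snap('scene','s6.png')
f=lambda a:cv2.resize(a,None,fx=6,fy=6,interpolation=cv2.INTER_CUBIC)
cv2.imwrite('pics/c6.png',np.hstack([f(t[140:240,290:350]),f(w[190:290,240:313])]))
E
```

```text
t 13.42 tcp [0.4823 0.0703 0.0663] yaw 9.13 tilt [ 0.013   0.0028 -0.9999] dtool mm [-66.1 234.3 -84.7] turn z 13.88
[-0.39316646  0.26960673 -3.55667512]
```

View pics/c6.png

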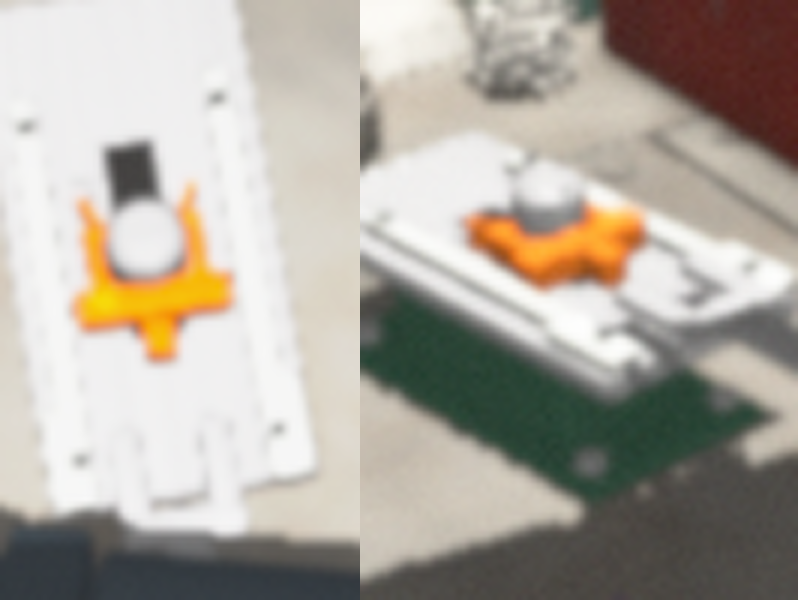

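The clip now sits round the pin, with the bar at about (155,300) and the pin head at (146,240) in the crop, and the fork is withdrawn. Quick numeric check that it is home, while planning the return.

```bash
python3 - <<'E'
from h import *
c=np.array([.6798,.099,0]);y=np.radians(8.7);u=np.array([np.cos(y),np.sin(y),0]);v=np.array([-u[1],u[0],0])
loc=lambda p:np.round([(p-c)@u*1e3,(p-c)@v*1e3],1)
t=cv2.imread('pics/t6.png'); t0=cv2.imread('pics/top.png')
def bb(t):
    h=cv2.cvtColor(t,cv2.COLOR_BGR2HSV); m=cv2.inRange(h,(5,120,130),(26,255,255)); m[:,:290]=0;m[:,350:]=0;m[235:]=0
    ys,xs=np.nonzero(m); P=np.array([loc(atz('top',a,b,.062)) for a,b in zip(xs,ys)]); return P[:,0].min(),P[:,0].max(),P[:,1].min(),P[:,1].max()
print(bb(t0),bb(t))
A=lambda x,yy,z:loc(atz('top',290+x/6-.4,140+yy/6-.4,z))
print('pin',A(146,238,.076),'bar rear',A(80,328,.062),A(232,306,.062),'tang',A(160,357,.062))
E
```

```text
(np.float64(-85.7), np.float64(-38.3), np.float64(-21.5), np.float64(23.2)) (np.float64(-39.0), np.float64(9.1), np.float64(-20.8), np.float64(22.0))
pin [-7.8  0.2] bar rear [-26.8  22.5] [-27.2 -21.6] tang [-39.    1.2]
```

The clip's back lies 19 to 20 mm behind the pin centre, so it is home. Taking the fork back.

Request:
{"api": "servo_tool", "payload": {"rows": [[[0,0,0,-0.01,0,0,-1],[0,0,0,-0.015,0,0,-1],[0,0,0,-0.015,0,0,-1],[0,-0.45,0,0,0,-0.015,-1],[0,-0.45,0,0,0,-0.025,-1],[0,0,0,0,0,-0.025,-1],[0,0,0,0,0,-0.02,-1],[0,0,0,0,0,0,-1]]]}}

```text
t: 14.18
tcp_pos: [0.4485, 0.0635, 0.1543]
tool_rot: [0.997, 0.08, 0.005, 0.001]
force: [0.5, -0.4, -2.5]
finger_gap: 0.189
gripper_force: 78.9
```

Request:
{"api": "servo_tool", "payload": {"rows": [[[0,0,0,-0.004,0.02,0,-1],[0,0,0,-0.004,0.034,0,-1],[0,0,0,-0.004,0.038,0,-1],[0,0,0,-0.004,0.038,0,-1],[0,0,0,-0.004,0.038,0,-1],[0,0,0,-0.004,0.038,0,-1],[0,0,0,-0.002,0.028,0,-1],[0,0,0,0,0,0,-1]]]}}

```text
t: 14.85
tcp_pos: [0.4592, -0.1785, 0.1505]
tool_rot: [0.997, 0.077, 0.003, 0.003]
force: [1.3, 0.5, -2.4]
finger_gap: 0.193
gripper_force: 79.0
```

Request:
{"api": "servo_tool", "payload": {"rows": [[[0,0,6.9,0,0,0,-1],[0,0,6.9,0,0,0,-1],[0,0,0,0,0,0.03,-1],[0,0,0,0,0,0.02,-1],[0,0,0,0,0,0.01,-1],[0,0,0,0,0,0,-1],[0,0,0,0,0,0,-1],[0,0,0,0,0,0,-1]]]}}

```text
t: 15.52
tcp_pos: [0.4566, -0.1716, 0.0911]
tool_rot: [0.999, -0.041, 0.001, 0.0]
force: [0.9, -0.3, -1.8]
finger_gap: 0.198
gripper_force: 78.9
```

```bash
python3 - <<'E'
from h import *
move([.4531,-.1718,.0332],-4.75);print(manip.sense()['force'])
w=snap('scene','s7.png')
cv2.imwrite('pics/c7.png',cv2.resize(w[180:300,360:520],None,fx=5,fy=5,interpolation=cv2.INTER_CUBIC))
p,R,_,_=st()
for n,q in dict(tip=[.141,0,.0032],blkf=[.046,-.02,.028],blkr=[-.042,-.02,.028]).items(): print(n,((proj('scene',p+R@q)-[360,180])*5).round())
E
```

```text
t 15.52 tcp [ 0.4566 -0.1716  0.0911] yaw -4.66 tilt [ 1.2e-03 -8.0e-04 -1.0e+00] dtool mm [-3.6  0.4 57.9] turn z 0.09
[ 0.94407796 -0.34496963 -1.77053676]
tip [266.  50.]
blkf [386. 212.]
blkr [563. 312.]
```

View pics/c7.png

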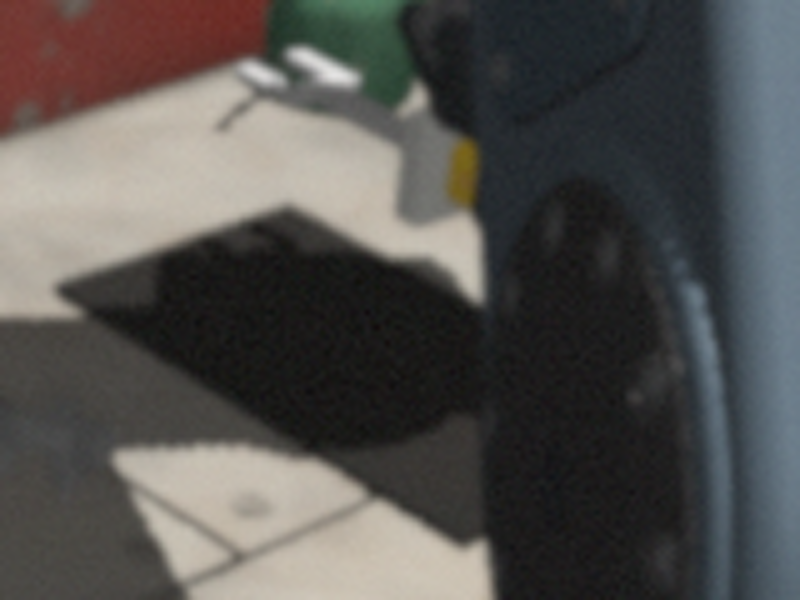

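The fork is level over the mat, prong ends at about (265,59) as predicted within 2 mm. Lowering until contact.

Request:
{"api": "servo_tool", "payload": {"rows": [[[0,0,0,-0.003,0,0.015,-1],[0,0,0,0,0,0.015,-1],[0,0,0,0,0,0.01,-1],[0,0,0,0,0,0.006,-1],[0,0,0,0,0,0.004,-1],[0,0,0,0,0,0.002,-1],[0,0,0,0,0,0,-1],[0,0,0,0,0,0,-1]]]}}

```text
t: 16.23
tcp_pos: [0.4533, -0.1713, 0.039]
tool_rot: [0.999, -0.041, 0.0, 0.0]
force: [-0.4, -0.3, -3.2]
finger_gap: 0.189
gripper_force: 79.1
```

Request:
{"api": "servo_tool", "payload": {"rows": [[[0,0,0,0,0,0.001,-1],[0,0,0,0,0,0.001,-1],[0,0,0,0,0,0.001,-1],[0,0,0,0,0,0,-1]]]}}

```text
t: 16.57
tcp_pos: [0.4529, -0.1712, 0.0357]
tool_rot: [0.999, -0.041, 0.0, 0.0]
force: [0.4, 0.2, -2.6]
finger_gap: 0.196
gripper_force: 79.1
```

Request:
{"api": "servo_tool", "payload": {"rows": [[[0,0,0,0,0,0.001,-1],[0,0,0,0,0,0,-1],[0,0,0,0,0,0,-1]]]}}

```text
t: 16.82
tcp_pos: [0.4529, -0.1712, 0.0347]
tool_rot: [0.999, -0.041, -0.0, -0.0]
force: [-0.4, 0.3, -2.9]
finger_gap: 0.192
gripper_force: 79.1
```

Request:
{"api": "servo_tool", "payload": {"rows": [[[0,0,0,0,0,0.001,-1],[0,0,0,0,0,0,-1],[0,0,0,0,0,0,-1]]]}}

```text
t: 17.07
tcp_pos: [0.4529, -0.1711, 0.0336]
tool_rot: [0.999, -0.041, -0.0, -0.0]
force: [-0.3, 0.0, -2.9]
finger_gap: 0.197
gripper_force: 79.1
```

Request:
{"api": "servo_tool", "payload": {"rows": [[[0,0,0,0,0,0.001,-1],[0,0,0,0,0,0,-1],[0,0,0,0,0,0,-1]]]}}

```text
t: 17.32
tcp_pos: [0.453, -0.1712, 0.0332]
tool_rot: [0.999, -0.041, 0.0, 0.0]
force: [-1.1, 1.0, 4.7]
finger_gap: 0.194
gripper_force: 79.9
```

Request:
{"api": "servo_tool", "payload": {"rows": [[[0,0,0,0,0,0,-1],[0,0,0,0,0,0,-0.4],[0,0,0,0,0,0,-0.2],[0,0,0,0,0,0,0],[0,0,0,0,0,0,0.2],[0,0,0,0,0,0,0.2],[0,0,0,0,0,0,0.2],[0,0,0,0,0,0,0.2]]], "squeeze": 20}}

```text
t: 17.98
tcp_pos: [0.453, -0.1712, 0.0326]
tool_rot: [0.999, -0.041, -0.0, -0.0]
force: [0.3, 0.7, -0.3]
finger_gap: 0.601
gripper_force: 0.0
```

Request:
{"api": "servo_tool", "payload": {"rows": [[[0,0,0,0,0,-0.005,0.2],[0,0,0,0,0,-0.01,0.2],[0,0,0,0,0,-0.02,0.2],[0,0,0,0,0,-0.03,0.2],[0,0,0,0,0,-0.04,0.2],[0,0,0,0,0,-0.04,0.2],[0,0,0,0,0,-0.01,0.2],[0,0,0,0,0,0,0.2]]]}}

```text
t: 18.65
tcp_pos: [0.4548, -0.1723, 0.192]
tool_rot: [0.999, -0.041, 0.004, 0.002]
force: [0.7, 0.0, -0.1]
finger_gap: 0.604
gripper_force: 0.0
```

Request:
{"api": "servo_tool", "payload": {"rows": [[[0,0,0,0,0,0,0.2],[0,0,0,0,0,0,0.2],[0,0,0,0,0,0,0.2],[0,0,0,0,0,0,0.2]]]}}

```text
t: 18.98
tcp_pos: [0.452, -0.1706, 0.1862]
tool_rot: [0.999, -0.041, -0.002, -0.001]
force: [0.1, 1.2, -0.6]
finger_gap: 0.601
gripper_force: 0.0
```

```bash
python3 - <<'E'
from h import *
s=manip.sense(); print(s['t'],s['tcp_pos'],s['finger_gap'],s['force'])
ci=manip.camera_info('wrist'); w=snap('wrist','w8.png'); t=snap('top','t8.png')
def yel(im,n,ci,z=.039):
    h=cv2.cvtColor(im,cv2.COLOR_BGR2HSV); m=cv2.inRange(h,(22,120,60),(36,255,255)); k,l,s,c=cv2.connectedComponentsWithStats(m); i=1+s[1:,4].argmax(); r=cv2.minAreaRect(np.argwhere(l==i)[:,::-1].astype(np.float32)); print(n,s[i].tolist(),atz(n,*c[i],z,ci).round(4),r[1:],)
yel(w,'wrist',ci); yel(cv2.imread('pics/w1.png'),'wrist',np.load('w1.npy',allow_pickle=True).item())
d=cv2.absdiff(t,cv2.imread('pics/top.png')).max(2)
for n,(x,yy) in dict(lid1=(187,129),lid2=(193,204),ring=(197,313),spout=(235,302),p1=(380,199),p2=(279,271),p3=(290,342),g=(377,268),clip=(319,190)).items(): print(n,(d[yy-15:yy+15,x-15:x+15]>60).sum())
a=cv2.imread('pics/t6.png')
dd=cv2.absdiff(t,a).max(2); print('clip vs t6',(dd[165:205,295:340]>60).sum())
E
```

```text
18.9833 [ 0.45204753 -0.17063338  0.18622759] 0.6014453089033357 [ 0.06120975  1.15719169 -0.56616344]
wrist [311, 193, 24, 75, 1589] [ 0.4552 -0.1712  0.039 ] ((74.0, 23.0), 90.0)
wrist [310, 194, 24, 73, 1529] [ 0.4532 -0.1692  0.039 ] ((72.0, 23.0), 90.0)
lid1 0
lid2 0
ring 0
spout 0
p1 0
p2 0
p3 517
g 788
clip 365
clip vs t6 0
```

```bash
python3 - <<'E'
from h import *
for f in('top','t8'):
    h=cv2.cvtColor(cv2.imread(f'pics/{f}.png'),cv2.COLOR_BGR2HSV); m=cv2.inRange(h,(125,110,30),(155,255,255)); k,l,s,c=cv2.connectedComponentsWithStats(m)
    print(f,[(c[i].round(1).tolist(),int(s[i,4])) for i in range(1,k) if s[i,4]>40])
print(manip.sign_off())
E
```

```text
top [([378.9, 198.7], 224), ([278.6, 273.8], 224), ([290.7, 343.5], 214)]
t8 [([378.9, 198.7], 223), ([278.7, 273.9], 219), ([290.4, 344.4], 212)]
the job is handed in; nothing more can be done
None
```

The orange clip is snapped home on the pin, with push forces peaking near 11 N, the fork is back on the mat and released, no bystander I checked had moved (the grey look-alike was in shadow and could not be confirmed), and the job was handed in at about 19 s.

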